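# Seat a keyed tube rotor in its drive hub and hold it down

## Task

Take the blue tube rotor by the grey grip out of its white parking stand and put its keyed shaft into the steel hub of the bench drive unit: let the nose into the bore, turn the rotor until the key finds the keyway, then keep pushing against the spring until the rotor's shoulder sits fully home on the hub. Finish while still gripping the rotor and holding it pressed home (the spring lifts it if you let go), and leave the well plate, the note pad and the wash bottle where they are.

Things in the scene. Friction and masses are not known exactly. Their poses are not given: they have to be found in the camera images.
- rotor: Loose blue rotor, 0.25 kg, 101 mm tall, upright in the stand at first. Origin on its axis, half-way up the grip; z up, +x towards the key. Grip: grey upright bar, 42 mm long (x), 16 mm thick (y, flat sides to grasp), from 18 mm below to 17 mm above the origin; the yellow line on top of its +x half lies above the key. Below it a disc, 72 mm diameter, from 17 to 41 mm below the origin.
- rotor_shoulder (a point): On the rotor's axis, at the flat underside of the disc (shoulder, 50 mm diameter), 41 mm below the rotor's origin; axes as the rotor's. Below it the steel shaft, 24 mm diameter, 42 mm long.
- rotor_key (a point): On the lower end face of the single brass key, 27 mm below the shoulder, on the +x side of the shaft. The key runs from there up to the shoulder, is 8 mm wide and stands out to 17.5 mm from the axis; its lowest 3 mm are narrowed to 5 mm wide. The last 15 mm of the shaft below it are plain.
- rotor_nose (a point): On the rotor's axis at the tip of the shaft, 83 mm below the rotor's origin, 42 mm below the shoulder; the tip tapers to 14 mm diameter over its last 6 mm.
- drive: Drive unit, fixed: white housing 140 x 140 mm, 69 mm tall; origin under its centre, z up, black front panel at -x. A steel hub, 56 mm diameter, stands up in its middle to 85 mm. The hub is braked (0.8 N m) with its keyway pointing within 0.5 rad either side of the unit's +x; the exact angle is not given, but a yellow line on the hub's rim and the open keyway show it from above.
- hub_mouth (a point): On the hub's axis, level with its flat top face; axes as the drive unit's. Bore 26.4 mm diameter, with one keyway 11 mm wide, out to 22 mm from the axis, over the whole depth. With the nose 15 mm deep (shoulder 27 mm above the mouth) a key out of line rests on the top face; within about 0.1 rad of the keyway it drops in. Home: shoulder on the top face.
- ejector (a joint): Brass spring ejector in the bore: 0 = up, with its top 32 mm below the hub's mouth; the shaft pushes it down 10 mm (0.010 m) when the rotor is home. Its spring pushes up with 5.6 N at 0 and 9.6 N at 0.010.
- stand_top (a point): Centre of the top face of the white parking stand (fixed, 78 x 78 mm, foot 96 x 96 mm), 50 mm above the worktop; round hole 39 mm diameter in which the rotor's shaft hangs, the shoulder resting on the top face.
- well_plate: Bystander: white well plate, 86 x 128 x 14 mm, loose; origin under its centre, z up. Leave alone.
- note_pad: Bystander: yellow note pad, 51 x 51 x 9 mm, loose; origin under its centre. Leave alone.
- wash_bottle: Bystander: white wash bottle with a nozzle, 43 mm diameter, 128 mm tall, loose; origin under its centre. Leave alone.
There are look-alikes about, which are no part of the job. Of the things shaped like the rotor, the blue one is meant.

How it is judged:
By the outcome, as a careful person would: the job done as asked, in the order asked, and still so for the second after the job is handed in, while the arm keeps its last pose, push and grip.
It also fails if it takes over 61 s, if anything falls off the work surface, if the arm or the gripper's body presses on something with over 40 N, if the wrist force passes 120 N, or if a joint passes its speed limit or range.

## Robot

A 7-joint arm with a two-finger parallel gripper is mounted at the origin on a cart in front of the work surface, level with it; the furniture and walls round the work are solid. World frame = base frame: x ahead of the robot, y to its left, z up, the work surface at z = 0. Lengths are in mm, angles in rad, forces in N, time in s.
With the tool pointing down it reaches from about 400 to 900 mm from the base axis. Payload 5.6 kg.
Tool frame: the origin (TCP) lies midway between the tips of the shut fingers; the grasp point (between the pads) lies 19 mm behind it; x points along the fingers, y is the direction in which the jaws open and shut, and the axes are right-handed (so a half turn about x gives the same grasp; the last joint's range is limited). The gripper opens to 92 mm and grips with 3 to 60 N. Pads are 20 mm wide; open, the fingers measure 128 mm over their backs; the gripper's body (75 mm by 189 mm) begins 69 mm behind the grasp point.
Start: joints at [1.186, 0.468, -0.012, 1.603, 0.006, 1.071, -0.056], TCP at [217.828, -612.421, 214.592] pointing down, gripper open.
Joint ranges: [-2.53, 2.53], [-0.31, 2.02], [-1.57, 1.55], [0.28, 2.44], [-1.29, 4.43], [0.15, 1.84], [-2.92, 2.92]. Speed limits (rad/s): [2.57, 2.57, 3.14, 3.14, 3.14, 3.14, 3.14].

## Interface

Orientations are given as a rotation vector (axis times angle).
In Python, from cell import robot, grip, kin, viewer gives the robot as it stands. Calls block until the motion is done:
- robot.movep(position, orientation): joint-space move of the TCP to a pose.
- robot.servo_line(position, feed=150, rotation=None): straight line of the TCP; rotation=None keeps the orientation; feed is the mean speed in mm/s.
- robot.goto_joints(angles): joint-space move.
- grip(opening, newtons=None): opening from 0.0 (shut) to 1.0 (fully open); newtons is the grip in N (None keeps the last); returns when the fingers have stopped.
- robot.hold(seconds).
- kin.ik(position, orientation): joint angles nearest the present ones, or None.
- robot.observe(): the state.
- viewer.read_camera(name): name is "side" or "top" or "wrist"; returns the picture (480x640x3 uint8, red, green, blue); there is no depth.
- viewer.camera_info(name): a dict with "camera_matrix" (3x3 intrinsics, pixels), "R" (3x3) and "t" (3): a world point X has camera coordinates R X + t. Camera axes: x right, y down, z forward; pixel columns grow to the right and rows downward; lengths in mm; the calibration is good to about 2 mm. A picture is of the moment at which its call begins: read the wrist's pose just before it. camera_info takes no time and is no camera call; for the wrist camera it gives the pose at the moment of the call.
A pose or a line that the arm cannot do raises robot.IKError and nothing moves.
- robot.job_done(): hands the job in, once; it reports no verdict.
Trained networks look in the newest picture that a camera, given by its name, has taken for a name from the list of things; names that differ only in an ending like _2 or _b are one class to them, and where a whole thing is asked for, a point or a joint stands for the part that bears it (a point fixed in the world has none). Each returns a list of dicts, best first, with "confidence" (0 to 1); they miss things now and then, are a little off and sometimes report something else, mostly with a low value. They report only what shows in the picture. A call takes as long as a camera call. They do not tell look-alikes from the thing itself.
- viewer.silhouettes(name, camera): "mask" (480x640 bool, what is visible of it).
- viewer.pinpoint(name, camera): "at" ([x, y, z] in mm, in the coordinates of the camera as it stood for that picture, good to about 4 mm: a listed point, or the origin of a listed thing).
The state is a dict: "t": time; "joints": joint angles; "joint_velocities": joint speeds; "joint_torque": joint torques, N m; "tcp_pos": TCP position; "tcp_rot": TCP orientation; "contact_force": force on the tool from outside, world axes, zero at the start; "wrist_torque": the same for the moment, N m; "grip_width": opening from 0.0 (shut) to 1.0 (fully open).
Only numpy, scipy, OpenCV 4.12 (cv2) and the standard library are available. Lean on these libraries where they do the work, as an engineer would, in place of code of your own. Each camera call takes 0.05 s, during which the arm holds its last target. There are 200 camera calls.

## Working session

There is one attempt and no reset: what is moved stays moved. The work goes in short steps, each a Python script; the robot and the scene stay as the last script left them, time stands still between calls to the robot, and variables do not carry over. Pictures are saved under pics/ and viewed, about 8 in all and at most 12, crops included, and the job is handed in when it is done.

```bash
ls; mkdir -p pics; cat > h.py <<'E'
import numpy as np, cv2
from cell import robot, grip, kin, viewer
from scipy.spatial.transform import Rotation as Ro
def towld(p,ci): return np.array(ci["R"]).T@(np.array(p)-np.array(ci["t"]))
def snap(c,fn=None):
    ci=viewer.camera_info(c); im=viewer.read_camera(c)
    if fn: cv2.imwrite("pics/"+fn,im[:,:,::-1])
    return im,ci
def ray(uv,z,ci):
    K=np.array(ci["camera_matrix"]);R=np.array(ci["R"]);t=np.array(ci["t"])
    d=R.T@np.linalg.inv(K)@[uv[0],uv[1],1]; c=-R.T@t
    return c+d*(z-c[2])/d[2]
def proj(X,ci):
    p=np.array(ci["camera_matrix"])@(np.array(ci["R"])@np.array(X)+np.array(ci["t"])); return p[:2]/p[2]
E
python3 - <<'E'
from h import *
np.set_printoptions(precision=2,suppress=True)
o=robot.observe(); print(o["t"],o["tcp_pos"],o["tcp_rot"],o["contact_force"])
a=[]
for c in ("top","side"):
    im,ci=snap(c); a.append(im)
    for n in ("rotor","hub_mouth","stand_top","drive"):
        for r in viewer.pinpoint(n,c): print(c,n,round(r["confidence"],2),towld(r["at"],ci),proj(towld(r["at"],ci),ci))
cv2.imwrite("pics/a.png",cv2.resize(np.vstack(a)[:,:,::-1],(800,1200))[:600]); cv2.imwrite("pics/b.png",a[1][:,:,::-1])
E
```

```text
pics
0.0 [ 217.58 -611.9   213.66] [ 2.04  0.35 -2.04] [-0.18 -0.62 -0.09]
top rotor 0.71 [535.97  38.16  92.66] [279.45 236.08]
top rotor 0.66 [514.4  163.28  84.1 ] [226.95 244.61]
top hub_mouth 0.64 [ 545.   -234.38   87.91] [393.64 233.81]
top stand_top 0.8 [532.06  38.82  52.88] [279.87 238.34]
top stand_top 0.28 [ 543.5  -239.55   -1.42] [390.59 235.98]
top drive 0.83 [ 545.3  -240.83   -1.1 ] [391.12 235.27]
side rotor 0.62 [512.31 163.64  82.16] [319.2  287.34]
side rotor 0.59 [532.04  37.95  92.  ] [326.   252.94]
side hub_mouth 0.63 [ 543.62 -239.2    86.34] [348.32 205.13]
side stand_top 0.72 [534.22  38.73  47.55] [324.97 268.95]
side drive 0.6 [ 542.32 -235.85    0.73] [347.78 232.47]
```

View pics/a.png

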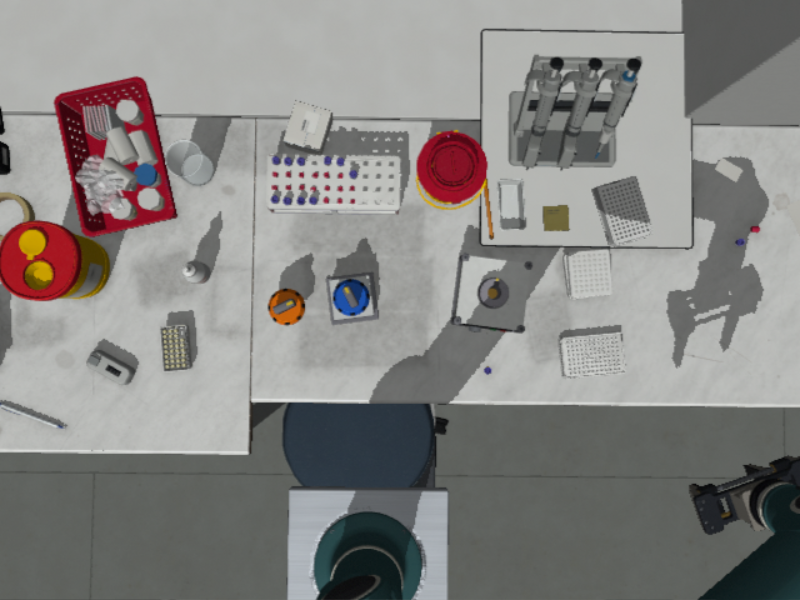

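View pics/b.png

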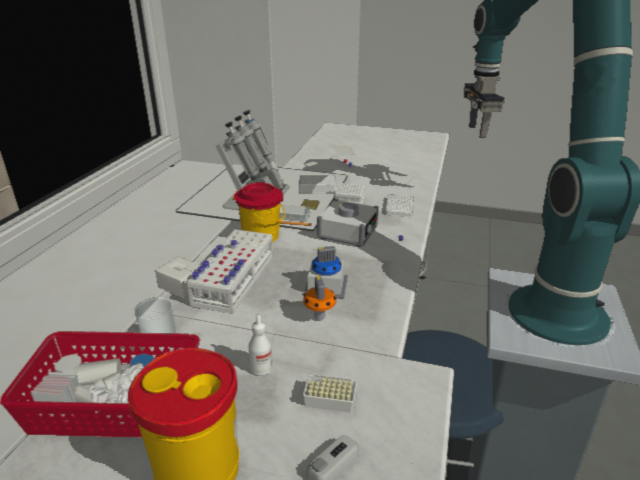

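Blue rotor at about (534,38), in the stand, is the target (the orange one at y≈163 is the look-alike). The drive is at about (544,-237). Next I look at both with the wrist camera.

```bash
cat >> h.py <<'E'
def rot(a):  # tool down, jaws (tool y) along world angle a
    x=np.array([0,0,-1.]); y=np.array([np.cos(a),np.sin(a),0]); return Ro.from_matrix(np.c_[x,y,np.cross(x,y)]).as_rotvec()
def yaw(o): y=Ro.from_rotvec(o["tcp_rot"]).as_matrix()[:,1]; return np.arctan2(y[1],y[0])
np.set_printoptions(precision=2,suppress=True)
E
python3 - <<'E'
from h import *
print(yaw(robot.observe()))
for s in (1,-1):
    q=kin.ik([534,38,300],rot(s*np.pi/2)); print(s,q)
s=1 if abs(kin.ik([534,38,300],rot(np.pi/2))[6])<abs(kin.ik([534,38,300],rot(-np.pi/2))[6]) else -1
a=[]
for p,n in (([500,-237,320],("hub_mouth",)),([490,38,320],("rotor","rotor_key","stand_top"))):
    robot.movep(p,rot(s*np.pi/2)); robot.hold(.3)
    im,ci=snap("wrist"); a.append(im)
    for m in n:
        for r in viewer.pinpoint(m,"wrist"): print(m,round(r["confidence"],2),towld(r["at"],ci),proj(towld(r["at"],ci),ci))
    np.save("ci%d.npy"%len(a),ci,allow_pickle=True); cv2.imwrite("pics/w%d.png"%len(a),im[:,:,::-1])
cv2.imwrite("pics/c.png",cv2.resize(np.hstack(a)[:,:,::-1],(800,300)))
print(s,robot.observe()["t"],robot.observe()["joints"])
E
```

```text
-1.2290519715637613
1 [ 0.66  0.36 -0.99  1.74  0.32  1.22  1.16]
-1 [ 0.39  0.26 -0.63  1.75  0.16  1.18 -1.85]
hub_mouth 0.9 [ 544.92 -237.55   85.54] [321.13 248.11]
rotor 0.74 [512.17 161.61  80.16] [449.48 223.3 ]
rotor 0.66 [527.58  37.55  88.1 ] [321.75 241.15]
1 4.225 [ 0.65  0.2  -0.89  1.81  0.17  1.21  1.28]
```

View pics/c.png

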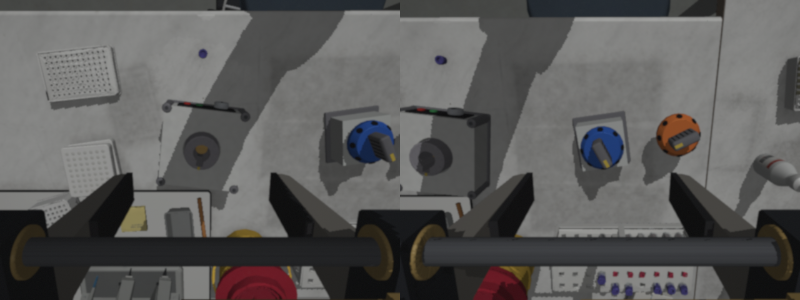

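```bash
python3 - <<'E'
import cv2,numpy as np
a=cv2.imread("pics/w1.png")[190:290,270:370]; b=cv2.imread("pics/w2.png")[185:285,270:370]
cv2.imwrite("pics/d.png",np.hstack([cv2.resize(x,(400,400),interpolation=cv2.INTER_CUBIC) for x in (a,b)]))
E
```

```text
(no output)
```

View pics/d.png

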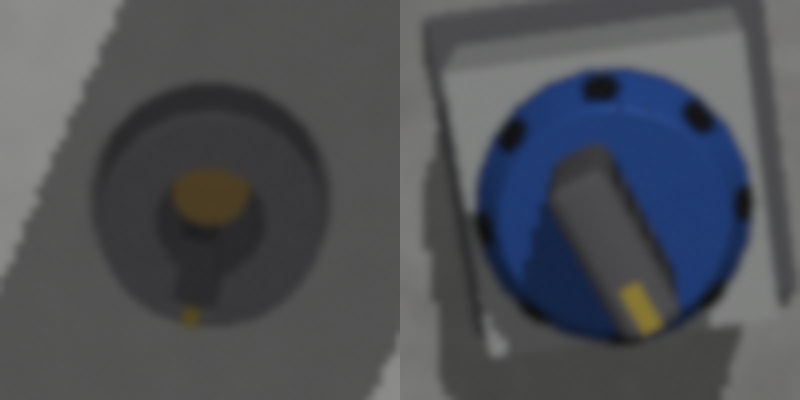

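```bash
cat >> h.py <<'E'
def blue(im,ci,z=74,show=None):
    hsv=cv2.cvtColor(im,cv2.COLOR_RGB2HSV); m=cv2.inRange(hsv,(105,120,40),(125,255,255))
    n,l,st,_=cv2.connectedComponentsWithStats(m); k=1+np.argmax(st[1:,4]); 
    c=max(cv2.findContours((l==k).astype('u1'),cv2.RETR_EXTERNAL,cv2.CHAIN_APPROX_NONE)[0],key=cv2.contourArea)
    h=cv2.convexHull(c)[:,0].astype(float)
    W=np.array([ray(p,z,ci)[:2] for p in h]); return W
E
python3 - <<'E'
from h import *
ci=np.load("ci1.npy",allow_pickle=True).item(); print(ci["R"],-np.array(ci["R"]).T@ci["t"])
d=lambda u,v:ray((270+u/4,190+v/4),85,ci)
c=d(211,217);e=d(192,317);b=d(211,221); print("hub",c,e,np.arctan2(*(e-c)[1::-1]), d(95,217)-d(328,217))
robot.servo_line([495,38,240]); robot.hold(.3)
im,ci=snap("wrist","w3.png"); np.save("ci3.npy",ci,allow_pickle=True)
for m in ("rotor","rotor_shoulder","stand_top"):
    for r in viewer.pinpoint(m,"wrist"): print(m,round(r["confidence"],2),towld(r["at"],ci))
W=blue(im,ci); print(W.min(0),W.max(0),cv2.minEnclosingCircle(W.astype('f4')))
u,v=proj([530,38,90],ci).astype(int); print(u,v)
cv2.imwrite("pics/e.png",cv2.resize(im[max(v-90,0):v+90,u-100:u+100,::-1],None,fx=3.3,fy=3.3,interpolation=cv2.INTER_CUBIC))
E
```

```text
[[ 0.    1.    0.  ]
 [ 0.97 -0.    0.25]
 [ 0.25  0.   -0.97]] [ 428.13 -236.79  489.53]
hub [ 541.18 -235.97   85.  ] [ 566.77 -240.7    85.  ] -0.18277645110692955 [ -0.14 -56.57   0.  ]
rotor 0.87 [528.63  35.72  88.24]
rotor 0.8 [509.48 162.15  80.41]
rotor_shoulder 0.96 [532.88  36.93  51.3 ]
[492.17   6.06] [560.04  71.27] ((526.06884765625, 39.168174743652344), 34.201656341552734)
321 264
```

View pics/e.png

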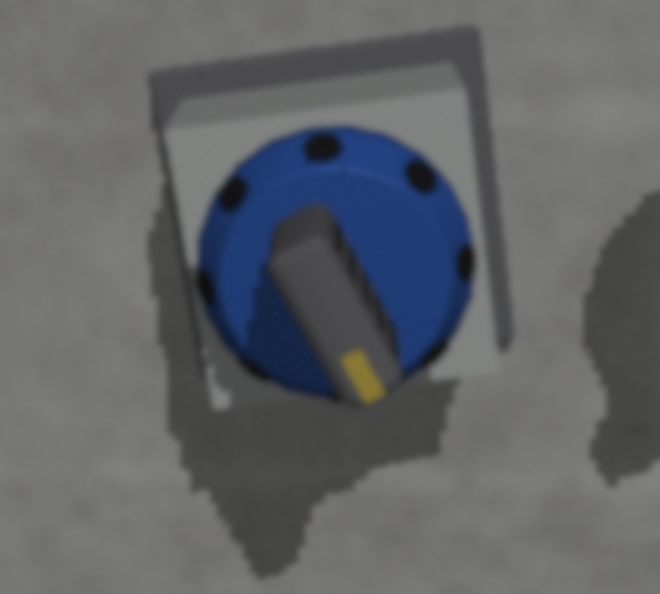

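```bash
python3 - <<'E'
from h import *
ci=np.load("ci3.npy",allow_pickle=True).item()
d=lambda u,v,z:ray((221+u/3.3,174+v/3.3),z,ci)
for p in [(270,265),(320,235),(400,375),(358,408),(337,322),(351,352),(374,400)]: print(p,d(*p,108)[:2])
for z in (50,62,74): print(z,d(199,265,z)-d(474,265,z),(d(199,265,z)+d(474,265,z))[:2]/2)
a=d(270,265,108);b=d(320,235,108);c=d(400,375,108)
for v in ((c-b),(d(374,400,108)-d(351,352,108))): print(np.arctan2(v[1],v[0]))
# stand hole/stand top corners
for p in [(163,128),(466,88),(498,372)]: print("stand",d(*p,50)[:2])
for a in (.42,.47):
  for s in (0,1): print(kin.ik([530,38,240],rot(a+np.pi/2-s*np.pi)))
for a in (-.7,-.18,.3): print(kin.ik([542,-237,200],rot(a+np.pi/2)))
E
```

```text
(270, 265) [515.94  24.58]
(320, 235) [509.06  35.67]
(400, 375) [541.97  53.62]
(358, 408) [549.96  44.15]
(337, 322) [529.29  39.39]
(351, 352) [536.43  42.54]
(374, 400) [548.02  47.78]
50 [ -0.11 -72.55   0.  ] [533.73  39.43]
62 [ -0.11 -70.13   0.  ] [530.06  39.4 ]
74 [ -0.11 -67.72   0.  ] [526.38  39.37]
0.49941253860244034
0.42487035699057385
stand [496.84  -5.17]
stand [486.54  72.54]
stand [563.91  82.88]
[ 0.6   0.39 -0.92  1.82  0.35  1.1   1.55]
[ 0.17  0.27 -0.37  1.85  0.11  1.04 -1.39]
[ 0.61  0.4  -0.93  1.82  0.36  1.1   1.6 ]
[ 0.18  0.27 -0.37  1.85  0.11  1.04 -1.34]
[ 0.8   0.46 -0.58  1.74  0.28  1.03  0.99]
[ 0.86  0.48 -0.67  1.73  0.34  1.05  1.47]
[ 0.92  0.51 -0.75  1.73  0.39  1.06  1.91]
```

```bash
python3 - <<'E'
from h import *
ci=np.load("ci1.npy",allow_pickle=True).item()
d=lambda u,v:ray((270+u/4,190+v/4),85,ci)[:2]
print("hub",d(211,108),d(211,326),(d(211,108)+d(211,326))/2)
R=rot(.46+np.pi/2)
grip(.55,60); robot.movep([530,39,150],R); robot.servo_line([530,39,77.5],80); robot.hold(.2)
o=robot.observe(); print(o["tcp_pos"],yaw(o)-np.pi/2,o["contact_force"])
grip(0,60); o=robot.observe(); print(o["grip_width"]*92,o["contact_force"],o["wrist_torque"])
robot.servo_line([530,39,100],60); robot.hold(.3); o=robot.observe(); print(o["contact_force"],o["wrist_torque"],o["grip_width"]*92)
robot.servo_line([530,39,225],150); robot.hold(.3)
o=robot.observe(); print(o["contact_force"],o["wrist_torque"],o["tcp_pos"],yaw(o)-np.pi/2,o["grip_width"]*92,o["t"])
for c in ("side","top","wrist"):
    im,ci=snap(c,"g_%s.png"%c)
    for m in ("rotor","rotor_nose","rotor_key","rotor_shoulder"):
        for r in viewer.pinpoint(m,c)[:2]: print(c,m,round(r["confidence"],2),towld(r["at"],ci))
    if c=="wrist": w=im
s=cv2.imread("pics/g_side.png"); ci=viewer.camera_info("side"); u,v=proj([530,39,190],ci).astype(int)
s=cv2.resize(s[v-60:v+60,u-60:u+60],(480,480),interpolation=cv2.INTER_CUBIC)
cv2.imwrite("pics/f.png",cv2.resize(np.hstack([s,w[:,80:560,::-1]]),(800,400)))
E
```

```text
hub [ 514.16 -235.92] [ 569.12 -236.02] [ 541.64 -235.97]
[530.3   38.95  77.93] 0.4598162037464335 [-0.38  0.22 -0.16]
15.69568845673244 [ 0.82 -0.71  0.5 ] [-0.14 -0.14 -0.04]
[ 0.55  0.56 -2.6 ] [ 0.08 -0.17  0.01] 15.347434567553373
[-1.46  0.18 -2.43] [ 0.11 -0.18  0.06] [529.73  39.06 224.45] 0.4602307479743377 15.244255726189541 10.6167
side rotor 0.86 [530.19  41.83 238.44]
side rotor 0.6 [511.89 165.15  80.97]
side rotor_nose 0.65 [532.32  39.13 156.76]
side rotor_nose 0.65 [516.13 165.69  -3.09]
side rotor_key 0.94 [517.05 152.02  12.37]
side rotor_key 0.56 [548.14  41.77 168.8 ]
side rotor_shoulder 0.71 [510.18 165.87  43.47]
side rotor_shoulder 0.57 [535.66  35.2  196.31]
top rotor 0.6 [514.04 158.98  84.35]
top rotor_shoulder 0.82 [513.97 167.58  38.33]
wrist rotor 0.73 [513.4  165.53  85.07]
wrist rotor 0.71 [529.53  37.58 236.5 ]
wrist rotor_shoulder 0.55 [511.17 166.82  38.17]
```

View pics/f.png

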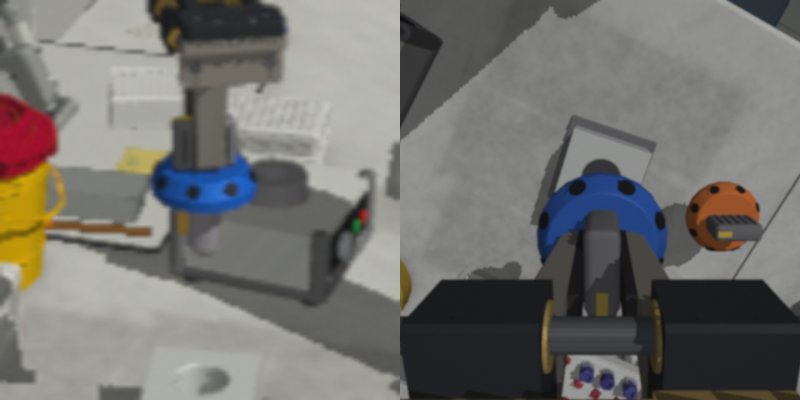

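```bash
python3 - <<'E'
from h import *
R=rot(.25+np.pi/2); X,Y=543,-236.5
robot.movep([X,Y,200],R); robot.servo_line([X,Y,161],100); robot.hold(.2)
f0=robot.observe()["contact_force"]; print(f0)
for z in np.arange(158,141,-2):
    robot.servo_line([X,Y,z],25); o=robot.observe(); f=o["contact_force"]-f0; print(z,o["tcp_pos"],f,o["wrist_torque"])
    if np.linalg.norm(f)>12: break
robot.hold(.2); o=robot.observe(); print(o["t"],o["tcp_pos"],o["contact_force"]-f0,yaw(o)-np.pi/2)
np.save("f0.npy",f0)
E
```

```text
[-0.48 -0.96 -2.69]
158 [ 542.87 -236.59  157.92] [0.46 1.29 0.97] [ 0.1  -0.08 -0.03]
156 [ 542.91 -236.48  155.85] [ 0.72  0.5  -0.24] [ 0.02 -0.11  0.03]
154 [ 542.89 -236.48  153.82] [ 0.97  0.68 -0.02] [ 0.09 -0.16 -0.01]
152 [ 542.9  -236.45  151.83] [0.33 1.22 0.77] [ 0.04 -0.14  0.06]
150 [ 542.88 -236.5   149.84] [ 0.8   0.29 -0.59] [ 0.09 -0.11 -0.05]
148 [ 542.9  -236.49  147.85] [0.34 0.7  1.03] [ 0.06 -0.1  -0.  ]
146 [ 542.9  -236.45  145.84] [ 0.65 -0.05 -0.11] [ 0.09 -0.14  0.01]
144 [ 542.92 -236.45  143.84] [1.23 0.77 0.32] [ 0.1  -0.14  0.03]
142 [ 542.96 -236.45  141.86] [ 0.48  1.4  -0.19] [ 0.08 -0.14 -0.01]
15.65 [ 543.   -236.51  142.02] [0.16 1.34 0.21] 0.24997469509003833
```

```bash
python3 - <<'E'
from h import *
f0=np.load("f0.npy"); X,Y=543,-236.5
for z in (141,140,139.5,139,138.5,138):
    robot.servo_line([X,Y,z],15); robot.hold(.1); o=robot.observe(); f=o["contact_force"]-f0; print(z,o["tcp_pos"],f,o["wrist_torque"])
    if f[2]>5: break
for a in np.arange(.2,-.21,-.05):
    robot.servo_line([X,Y,z],15,rotation=rot(a+np.pi/2)); o=robot.observe(); f=o["contact_force"]-f0; print(round(a,2),round(yaw(o)-np.pi/2,3),o["tcp_pos"],f,o["wrist_torque"])
    if np.linalg.norm(f)>25: break
print(o["t"])
E
```

```text
141 [ 543.06 -236.46  141.01] [0.56 0.89 0.48] [ 0.1  -0.13  0.03]
140 [ 543.   -236.48  139.98] [-0.31  0.78 -0.09] [ 0.06 -0.14  0.03]
139.5 [ 543.05 -236.54  139.53] [ 1.    1.64 -0.44] [ 0.07 -0.13  0.04]
139 [ 543.16 -236.55  139.37] [-1.08  1.97  4.83] [ 0.14  0.16 -0.02]
138.5 [ 543.21 -236.54  139.22] [-1.9   1.73  8.27] [0.21 0.41 0.04]
0.2 0.2 [ 542.97 -236.18  139.17] [-3.86  2.48  8.64] [0.33 0.56 0.06]
0.15 0.15 [ 542.88 -236.14  139.08] [-3.05  1.39  8.7 ] [0.37 0.62 0.02]
0.1 0.1 [ 542.89 -236.23  138.97] [-2.19  2.27  8.92] [ 0.37  0.61 -0.02]
0.05 0.051 [ 542.89 -236.27  138.74] [-2.59  2.14  7.24] [0.42 0.63 0.04]
0.0 0.002 [ 542.97 -236.3   138.49] [-1.7   2.34  6.44] [0.45 0.46 0.05]
-0.05 -0.048 [ 543.   -236.77  137.82] [ 0.21  1.19 -0.16] [ 0.07 -0.16 -0.02]
-0.1 -0.098 [ 543.01 -236.59  138.14] [0.93 0.81 0.42] [ 0.03 -0.15 -0.02]
-0.15 -0.148 [ 543.04 -236.52  138.4 ] [0.19 1.21 0.29] [ 0.03 -0.12 -0.01]
-0.2 -0.198 [ 543.01 -236.5   138.46] [0.94 1.1  1.  ] [ 0.04 -0.18  0.04]
19.65
```

```bash
python3 - <<'E'
from h import *
f0=np.load("f0.npy"); X,Y=543,-236.5; R=rot(-.17+np.pi/2)
robot.servo_line([X,Y,138.5],15,rotation=R)
for z in list(np.arange(136,115,-3))+[114,113,112.5,112,111.5,111,110.5,110]:
    robot.servo_line([X,Y,z],25); robot.hold(.05); o=robot.observe(); f=o["contact_force"]-f0; print(z,o["tcp_pos"],f,o["wrist_torque"],round(yaw(o)-np.pi/2,3))
    if f[2]>25 or np.linalg.norm(f[:2])>15: break
print(o["t"],o["grip_width"]*92)
E
```

```text
136 [ 542.9  -236.46  135.83] [1.59 0.28 0.07] [ 0.01 -0.13 -0.06] -0.17
133 [ 542.97 -236.42  132.88] [1.22 1.17 0.11] [-0.03 -0.13 -0.03] -0.17
130 [ 542.98 -236.42  129.91] [0.31 0.74 0.46] [ 0.04 -0.15 -0.03] -0.17
127 [ 542.99 -236.43  126.9 ] [0.5  0.84 0.56] [ 0.12 -0.17  0.04] -0.17
124 [ 543.03 -236.39  123.9 ] [0.49 0.79 0.97] [ 0.04 -0.16  0.04] -0.17
121 [ 543.39 -236.65  121.55] [-0.32  0.37  5.19] [ 0.03  0.04 -0.04] -0.17
118 [ 543.39 -236.69  118.39] [0.45 1.14 7.21] [-0.02 -0.04  0.04] -0.17
114 [ 543.39 -236.67  114.44] [0.06 0.32 8.23] [-0.07  0.05 -0.04] -0.17
113 [ 543.42 -236.65  113.57] [0.39 0.02 9.63] [-0.05  0.1  -0.03] -0.17
112.5 [ 543.42 -236.67  113.18] [0.16 1.3  8.41] [-0.    0.22 -0.05] -0.17
112 [ 543.43 -236.64  112.72] [-0.55  0.23 10.33] [-0.02  0.19 -0.05] -0.17
111.5 [ 543.46 -236.67  112.5 ] [-1.03  0.21 12.46] [0.07 0.3  0.03] -0.17
111 [ 543.5  -236.67  112.49] [-1.51  0.96 14.97] [0.18 0.65 0.02] -0.17
110.5 [ 543.49 -236.71  112.47] [-3.48  1.55 18.06] [0.23 0.98 0.  ] -0.17
110 [ 543.56 -236.68  112.49] [-5.39  1.59 21.8 ] [0.36 1.25 0.05] -0.17
24.5583 15.52521272551078
```

```bash
python3 - <<'E'
from h import *
f0=np.load("f0.npy")
robot.servo_line([543.3,-236.6,110.6],15)
for i in range(3):
    robot.hold(.5); o=robot.observe(); print(o["tcp_pos"],o["contact_force"]-f0,o["wrist_torque"])
im,ci=snap("side","h.png"); u,v=proj([543,-237,110],ci).astype(int)
w,_=snap("wrist")
s=cv2.resize(im[v-50:v+50,u-50:u+50,::-1],(480,480),interpolation=cv2.INTER_CUBIC)
cv2.imwrite("pics/i.png",cv2.resize(np.hstack([s,w[:,80:560,::-1]]),(800,400)))
for m in ("rotor","rotor_shoulder"):
    for r in viewer.pinpoint(m,"side")[:2]: print(m,round(r["confidence"],2),towld(r["at"],ci))
print(o["t"])
E
```

```text
[ 543.57 -236.68  112.48] [-4.65  0.76 17.78] [ 0.26  1.02 -0.05]
[ 543.59 -236.69  112.51] [-3.59  2.32 18.41] [ 0.35  1.07 -0.03]
[ 543.54 -236.67  112.46] [-4.25  1.48 18.66] [0.27 1.06 0.05]
rotor 0.6 [ 542.17 -237.76  128.09]
rotor 0.57 [513.58 165.09  83.54]
rotor_shoulder 0.58 [512.38 166.86  40.92]
26.3083
```

View pics/i.png

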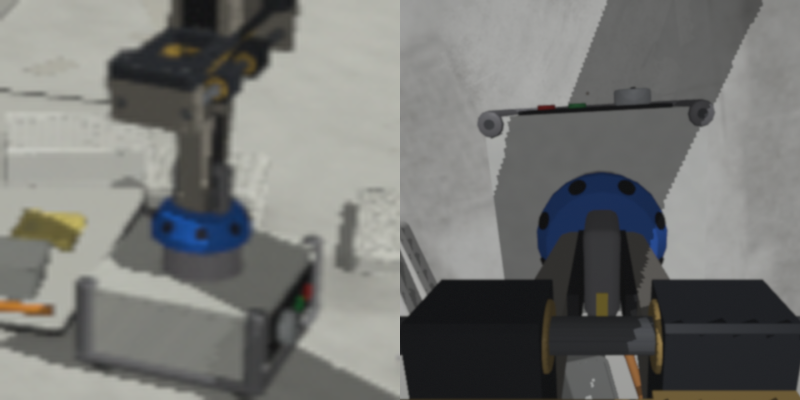

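```bash
python3 -c "
from h import *
robot.job_done()"
```

```text
the job is handed in; nothing more can be done
```

The blue rotor is seated in the hub, still gripped and pressed home, and the job is handed in; no verdict was reported.

I gripped the bar at 60 N, lifted the rotor out of the stand and let the nose 13 mm into the bore, about 0.4 rad off the keyway. I then rested the key on the hub face and turned the rotor until the key dropped in, at about -0.05 rad. From there I turned it on to -0.17 rad and pushed it down against the spring.

**Last checks:**
- **Depth:** The tool stopped firmly at 112.5 mm, within about 0.5 mm of the expected home height. The spring was first felt about 10 mm higher, matching the ejector's travel.
- **Push:** It held steady for 1.5 s at about 18 N, against about 9.6 N from the spring. A small sideways force of about 4 N and a moment of about 1 N m remained, and I left them.
- **Camera:** The final side view shows the disc on the hub with no visible gap. The detection network put the rotor's origin at 128 mm (126 mm expected, within its error) but did not report this rotor's shoulder, only the orange look-alike's.
- **Other things:** I touched nothing else knowingly. I did not measure the well plate, note pad or wash bottle again at the end.

The clock was at about 26 s of the 61 s allowed when I handed in.

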